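# Hold a surface probe on the label press's test pad

## Task

First lower the open lid of the blue and white label press all the way shut without slamming it. Then take the orange surface probe out of its grey holder and hold it upright with its spring tip on the brass pad with the red ring on the lid, pressing lightly so that the tip is pushed about half way in. Finish while still holding it there with the gripper, do not ram the probe against the press, and leave the other things on the table where they are.

Things in the scene. Friction and masses are not known exactly. Their poses are not given: they have to be found in the camera images.
- press: Bench heat-seal label press, fixed to the table where it stands: white base 220 (x) x 240 (y) x 60 mm with an orange rubber bed on top (72 mm high), blue lid hinged along its far (+x) edge. Origin: centre of the underside, on the table; its z is up, -x is the front with the small display. The lid, when shut, has a flat level top 120 mm above the table.
- lid (a joint): Hinge of the blue lid, rad: 0 = fully shut (at its stop), larger = opened upward, at most 1.2. The hinge is stiff: the lid stays at any angle and takes about 1 N m to move (2 to 9 N pressing near the front of its top).
- lid_hinge (a point): Middle of the lid's hinge axis, 110 mm behind (+x of) the press's origin, 85 mm above the table; the axis runs along the press's y. The point's axes turn with the lid. Lid: 226 mm wide, front edge 220 mm from the hinge axis, flat top face 35 mm above that axis. Black bar handle along y at its front, 12 mm thick, 110 mm long, 252 mm from the hinge axis and 18 mm above it.
- lid_push (a point): A point on the lid's flat top face, at mid width, 25 mm behind its front edge: where to press it down. 195 mm from the hinge axis along the lid and 35 mm above it. Moves and turns with the lid.
- test_pad (a point): Centre of the brass pad with the RED ring (pad 28 mm across, ring 42 mm across, both flush with the lid's top). It is 130 mm from the hinge axis along the lid and 55 mm to the press's +y side; the pad with the yellow ring at the -y side is not meant. Moves and turns with the lid; with the lid shut it faces up, 120 mm above the table.
- holder: Grey holder block for the probe, 85 x 85 x 90 mm high, fixed where it stands, left or right of the press, with a 21 mm square hole down its middle. Origin: centre of the underside; z up.
- probe: Loose surface probe, about 130 g, upright in the holder. Origin: centre of the underside of its black collar (44 x 44 x 6 mm), resting on the holder's top, 90 mm above the table; z up. Orange handle from 6 to 84 mm above the origin, 34 mm along x, 26 mm along y; below the collar a steel shaft 16 mm across, 64 mm long, then the spring tip. Lift it straight up 90 mm or more to clear the holder.
- probe_grip (a point): Middle of the probe's orange handle, 45 mm above its origin on its axis; axes as the probe's. Take it from above across the 26 mm width (fingers close along its y).
- probe_tip (a point): Flat end of the brass spring tip (10 mm across), on the probe's axis, 82 mm below the probe's origin and 127 mm below the middle of the handle when not pressed in.
- plunger (a joint): How far the probe's spring tip is pushed in, m: 0 = out, 0.014 = bottomed. Spring 300 N/m, so half way (0.007) is about 2 N.
- jar: Loose bystander: amber jar with a red cap, 68 mm across, 100 mm high, on the other side of the press from the holder. Origin under its centre.
- spool_green: Loose bystander: white spool with green thread body, 48 mm across, 58 mm high, behind the press. Origin under its centre.
- spool_blue: Loose bystander: white spool with blue thread body, 48 mm across, 58 mm high, behind the press. Origin under its centre.
- spotter: Loose bystander: white bottle with a blue cap, 64 mm across, 190 mm high, beyond and left of the press. Origin under its centre.
- mug: Loose bystander: blue mug, 80 mm across, 90 mm high, beyond and right of the press. Origin under its centre.
- brush: Loose bystander: hand brush lying on the table to the left of the robot. Origin under its middle.
Things that resemble listed ones, but are neither listed nor needed, are in the scene too. What is shaped like the probe but turquoise is not meant.

How it is judged:
By the outcome, as a careful person would: the job done as asked, in the order asked, and still so for the second after the job is handed in, while the arm keeps its last pose, push and grip.
It also fails if it takes over 64 s, if anything falls off the work surface, if the arm or the gripper's body presses on something with over 40 N, if the wrist force passes 120 N, or if a joint passes its speed limit or range.

## Robot

A 6-joint arm with a two-finger parallel gripper is mounted at the origin on the work surface. World frame = base frame: x ahead of the robot, y to its left, z up, the work surface at z = 0. Lengths are in m, angles in degrees, forces in N, time in s.
With the tool pointing down it reaches from about 0.4 to 0.825 m from the base axis. Payload 7 kg.
Tool frame: the origin (TCP) lies on the centre line of the jaws, within the pads' length; the fingertips stand 14 mm ahead of it and the grasp point (between the pads) lies 5 mm behind it; z points along the fingers, x is the direction in which the jaws open and shut, and the axes are right-handed (so a half turn about z gives the same grasp; the last joint's range is limited). The gripper opens to 88 mm and grips with 3 to 60 N. Pads are 19 mm wide; open, the fingers measure 130 mm over their backs; the gripper's body (78 mm by 193 mm) begins 47 mm behind the grasp point.
Start: joints at [-55.227, 20.546, 0.682, 0, -70.136, -16.507], TCP at [0.212, -0.641, 0.241] pointing down, gripper open.
Joint ranges: [-176.03, 176.03], [-82.01, 121.73], [-58.28, 71.71], [-173.87, 95.51], [-174.79, -0.11], [-173.66, 173.66]. Speed limits (degrees/s): [136.94, 136.94, 172.46, 180, 180, 180].

## Interface

Orientations are given as [roll, pitch, yaw] about the fixed x, y, z axes, in that order (R = Rz(yaw) Ry(pitch) Rx(roll)).
In Python, from plant import * gives the robot as it stands.
- The arm moves only by the shell command python3 -m handwheel 'ROWS' [OPENING]. ROWS is JSON, a list of rows, each a list of 2 entries, a list of its own where there are three numbers: the shift along the tool's x, y, z each as a share of 0.2 m, from -1 to 1, then the turn, a rotation vector about the tool's x, y, z each as a share of 360 degrees, from -1 to 1. In form: [[[tx, ty, tz], [ax, ay, az]], ...]. A call has 1 to 5 rows; each row is the pose to reach, as a shift and turn from the pose commanded when the call began, along the tool's axes at that moment, turning the shorter way round; what a row does not reach only later rows make up. A row lasts 1/12 s, in which the tool goes at most 41.7 mm and 7.16 degrees, less where a joint would pass 70% of its speed; a pose out of reach is approached as far as the arm can. A call with a number of a shift or a turn outside -1 to 1 is refused whole. A call with a gripper value outside its range is refused whole. OPENING is the closure, from -1 (fully open) to 1 (shut), set as the call begins (- or left out, the last holds). The fingers move at their own pace and stop on an object; the grip force is fixed at half the most. Time passes only in rows, so rows that repeat a pose let the fingers close. It gives the time, the measured TCP pose, the force and the opening at its end, in the units of the state.
- get_obs(): the state, without advancing time (a new reading comes with each control period).
- snapshot(name): name is "scene" or "top"; returns a dict with "color" (384x512x3 uint8, red, green, blue), "z_map" (384x512 float32, m along the optical axis (not along the pixel's ray), 0 where there is no reading), "intrinsics" (3x3 intrinsics, pixels), "distortion" ([k1, k2, p1, p2, k3] as OpenCV has them; the pictures are not rectified), "rvec" (rotation vector, rad) and "tvec" (3), from world to camera coordinates, as OpenCV has them. Camera axes: x right, y down, z forward; pixel columns grow to the right and rows downward; lengths in m; the calibration is good to about 2 mm. A picture is of the moment at which its call begins.
- close_job(): hands the job in, once; it reports no verdict.
The state is a dict: "clock": time; "joint_pos": joint angles; "qvel": joint speeds; "tau": joint torques, N m; "tool_pos": TCP position; "orientation": TCP orientation; "force": force on the tool from outside, world axes, zero at the start; "moment": the same for the moment, N m; "opening": finger opening in m.
Only numpy, scipy, OpenCV 4.12 (cv2) and the standard library are available. Lean on these libraries where they do the work, as an engineer would, in place of code of your own. Each camera call takes 0.05 s, during which the arm holds its last target. There are 200 camera calls.

## Working session

There is one attempt and no reset: what is moved stays moved. The work goes in short steps, Python scripts to look and compute and a shell command to move; the robot and the scene stay as the last step left them, time stands still between calls to the robot, and variables do not carry over. Pictures are saved under pics/ and viewed, about 8 in all and at most 12, crops included, and the job is handed in when it is done.

```bash
ls; mkdir -p pics
python3 - <<'E'
from plant import *
import cv2,numpy as np,pickle
print(get_obs())
S={}
for n in("scene","top"):
    s=snapshot(n);S[n]=s
    cv2.imwrite(f"pics/{n}0.png",s["color"][:,:,::-1])
    R=cv2.Rodrigues(np.array(s["rvec"]))[0];print(n,s["intrinsics"],s["distortion"],-R.T@np.array(s["tvec"]).ravel(),R[2])
pickle.dump(S,open("s0.pkl","wb"))
E
```

```text
pics
{'clock': 0.0, 'joint_pos': array([-5.52279015e+01,  2.05902344e+01,  6.33896717e-01, -1.91149164e-02,
       -7.01347899e+01, -1.65078768e+01]), 'qvel': array([-0.08009571, -0.01509921,  0.02300699,  0.05901635, -0.0621641 ,
        0.02409919]), 'tau': array([-3.17897517e-03, -5.82707369e+01,  2.93047482e+01,  6.99747518e+00,
        6.70576832e-03, -1.83539669e-04]), 'tool_pos': array([ 0.21138496, -0.64056524,  0.23964031]), 'orientation': array([-1.79991333e+02, -9.24776177e-02,  1.08257705e+02]), 'force': array([ 0.63566113,  0.09210843, -0.1358345 ]), 'moment': array([ 0.01748625, -0.07262574, -0.02027748]), 'opening': 0.0877574586720807}
scene [[442.09353644   0.         257.750634  ]
 [  0.         442.09353644 189.02877096]
 [  0.           0.           1.        ]] [-0.15002923  0.          0.          0.          0.        ] [ 0.92383669 -0.66997885  1.00715798] [-0.33361603  0.57337338 -0.7482936 ]
top [[499.52395064   0.         256.94566732]
 [  0.         499.52395064 199.05024205]
 [  0.           0.           1.        ]] [-0.12526411  0.          0.          0.          0.        ] [0.39712354 0.00584994 1.61514196] [ 0.09589269  0.00964711 -0.99534493]
```

View pics/scene0.png

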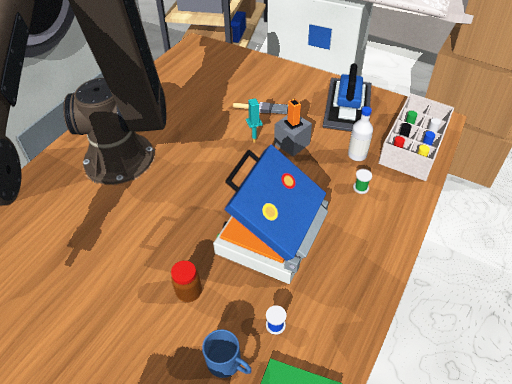

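View pics/top0.png

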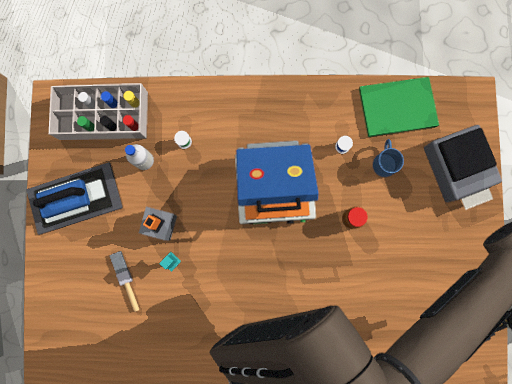

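The top view shows the press at about (276,185), lid open, with its red-ring pad at (257,174) and its yellow-ring pad at (295,171).

Things that could be taken for the probe:
- **Orange probe in the grey holder:** top (153,223), scene (294,112). This fits the description.
- **Turquoise look-alike:** top (170,262), scene (254,115). Not meant.
- **Orange press bed:** top (280,210). Not the probe.

Things that could be taken for the red pad:
- **Yellow pad:** top (295,171).
- **Red jar cap:** top (357,217).

Next I measure, with one close crop.

```bash
cat > h.py <<'E'
import cv2,numpy as np
def cam(s): return np.array(s["intrinsics"]),np.array(s["distortion"]),cv2.Rodrigues(np.array(s["rvec"]))[0],np.array(s["tvec"]).ravel()
def rays(s,uv):
    K,D,R,t=cam(s); n=cv2.undistortPoints(np.float64(uv).reshape(-1,1,2),K,D).reshape(-1,2)
    return -R.T@t, np.c_[n,np.ones(len(n))]@R      # dirs with unit optical depth
def plane(s,uv,z):
    c,d=rays(s,uv); return c+d*((z-c[2])/d[:,2])[:,None]
def cloud(s):
    h,w=s["z_map"].shape; uv=np.stack(np.meshgrid(np.arange(w),np.arange(h)),-1).reshape(-1,2)
    c,d=rays(s,uv); P=c+d*s["z_map"].reshape(-1,1); P[s["z_map"].ravel()==0]=np.nan; return P.reshape(h,w,3)
def tri(s1,p1,s2,p2):
    c1,d1=rays(s1,[p1]);c2,d2=rays(s2,[p2]);d1=d1[0];d2=d2[0]
    a=np.linalg.lstsq(np.c_[d1,-d2],c2-c1,rcond=None)[0]; A=c1+a[0]*d1;B=c2+a[1]*d2
    return (A+B)/2,np.linalg.norm(A-B)
def hsv(s): return cv2.cvtColor(s["color"],cv2.COLOR_RGB2HSV)
def mask(s,lo,hi,box):
    m=cv2.inRange(hsv(s),np.array(lo),np.array(hi)); o=np.zeros_like(m);x0,y0,x1,y1=box;o[y0:y1,x0:x1]=m[y0:y1,x0:x1]; return o
def rect(P): 
    (c,sz,a)=cv2.minAreaRect(np.float32(P[:,:2]*1000)); return np.round(c,1),np.round(sz,1),round(a,1)
E
python3 - <<'E'
import pickle;from h import *
S=pickle.load(open("s0.pkl","rb"))
box={"top":(130,200,185,245),"scene":(270,90,320,160)}
lidb={"top":(225,135,325,225),"scene":(215,140,335,265)}
ims=[]
for n in S:
    s=S[n];C=cloud(s)
    m=mask(s,(3,150,90),(18,255,255),box[n]);P=C[m>0];P=P[~np.isnan(P[:,0])]
    print(n,"orange",len(P),"z pct",np.percentile(P[:,2],[2,50,98]).round(4))
    T=P[P[:,2]>np.percentile(P[:,2],98)-0.006];print(" top",len(T),T.mean(0).round(4),rect(T), "all",rect(P[P[:,2]>.12]))
    m=mask(s,(0,0,60),(179,70,200),box[n]);P=C[m>0];P=P[(P[:,2]>.083)&(P[:,2]<.094)]
    print(" holder top",len(P),P.mean(0).round(4) if len(P) else 0,rect(P) if len(P) else 0)
    m=mask(s,(105,150,60),(125,255,255),lidb[n]);P=C[m>0];P=P[P[:,2]>.09]
    for _ in range(6):
        c=P.mean(0);nn=np.linalg.svd(P-c,full_matrices=False)[2][2];nn*=np.sign(nn[2]);e=(P-c)@nn;P=P[abs(e)<max(.003,2*np.median(abs(e)))]
    print(" lid",len(P),c.round(4),nn.round(4),"angle",np.degrees(np.arccos(nn[2])).round(2),"dir",np.degrees(np.arctan2(nn[1],nn[0])).round(2),"res",np.std(e).round(5))
    for nm,lo,hi in(("red",(0,150,120),(6,255,255)),("yel",(20,120,120),(33,255,255))):
        mm=mask(s,lo,hi,lidb[n]);k,_,st,ce=cv2.connectedComponentsWithStats(mm);i=1+np.argmax(st[1:,4]);
        x,y,w,h,_a=st[i];uv=(x+(w-1)/2,y+(h-1)/2);cc,d=rays(s,[uv]);d=d[0];p=cc+d*((c-cc)@nn)/(d@nn)
        print(" ",nm,uv,st[i],"on lid",p.round(4))
    x0,y0,x1,y1=box[n];ims.append(cv2.resize(s["color"][y0:y1,x0:x1,::-1],(380,420),interpolation=cv2.INTER_CUBIC))
cv2.imwrite("pics/crop1.png",np.hstack(ims))
E
```

```text
scene orange 1848 z pct [-0.0056 -0.0005  0.1706]
 top 63 [0.4757 0.3285 0.1709] (array([475.8, 332.5]), array([28.2, 35.3]), 57.0) all (array([475.7, 331.6]), array([30.5, 37.6]), 58.6)
 holder top 306 [0.4817 0.3205 0.0883] (array([475.1, 332.7]), array([90.2, 89.5]), 75.6)
 lid 4485 [ 0.62   -0.0377  0.1819] [0.563  0.0323 0.8258] angle 34.33 dir 3.28 res 0.00126
  red (np.float64(289.0), np.float64(181.0)) [284 175  11  13  30] on lid [0.6128 0.0222 0.1844]
  yel (np.float64(270.0), np.float64(211.5)) [263 204  15  16 185] on lid [ 0.618  -0.0883  0.1852]
top orange 221 z pct [-0.0062  0.1243  0.1791]
 top 33 [0.4765 0.3339 0.1764] (array([474.4, 333.9]), array([24.2, 29.6]), 57.9) all (array([473.6, 334.7]), array([27.2, 34.5]), 61.1)
 holder top 454 [0.4726 0.3302 0.0891] (array([473.8, 334.5]), array([87.1, 85.4]), 75.2)
 lid 2667 [ 0.6144 -0.0331  0.1845] [0.5615 0.0351 0.8267] angle 34.24 dir 3.58 res 0.00146
  red (np.float64(252.0), np.float64(173.5)) [250 170   5   8  11] on lid [0.6092 0.0335 0.1852]
  yel (np.float64(294.5), np.float64(170.5)) [288 166  14  10  76] on lid [ 0.6171 -0.0895  0.1851]
```

View pics/crop1.png

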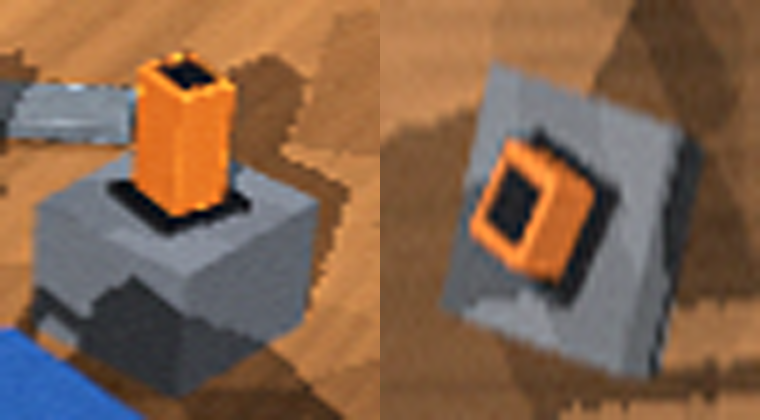

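The crop shows the orange probe standing in the grey holder. It is the right one, with its handle turned about 15° relative to the block. The other figures agree between the two views:
- **Probe:** near (0.4745, 0.3335), yaw about −31°.
- **Lid:** about 34° open.
- **Press:** yaw about 3.4°.

Next I write a small calculator and check how high the neighbours stand.

```bash
cat > calc.py <<'E'
# usage: calc.py x y z yaw -> shift/turn shares (tool down) from the measured pose
import sys,numpy as np
from scipy.spatial.transform import Rotation as R
from plant import *
o=get_obs(); r=R.from_euler("xyz",o["orientation"],degrees=True)
print("now",o["clock"],np.round(o["tool_pos"],4),np.round(o["orientation"],2),"F",np.round(o["force"],1),"op",round(o["opening"],4),"q",np.round(o["joint_pos"],0))
a=[float(v) for v in sys.argv[1:]]
if a:
    d=r.inv().apply(np.array(a[:3])-o["tool_pos"]); t=(r.inv()*R.from_euler("xyz",[180,0,a[3]],degrees=True)).as_rotvec(degrees=True)
    print("shift",np.round(d/.2,4),"turn",np.round(t/360,4))
E
python3 calc.py .5618 -.036 .30 93.4
python3 - <<'E'
import pickle;from h import *
S=pickle.load(open("s0.pkl","rb"))
for n,b in(("top",(150,245,190,280)),("scene",(240,90,268,150))):
    C=cloud(S[n]);P=C[mask(S[n],(80,100,60),(98,255,255),b)>0];P=P[P[:,2]>.03];print(n,len(P),P.min(0).round(3),P.max(0).round(3),np.median(P,0).round(3))
P=cloud(S["top"])[mask(S["top"],(0,150,80),(9,255,255),(340,200,372,235))>0];print("jar",np.median(P,0).round(3))
E
```

```text
now 0.1 [ 0.2114 -0.6406  0.2397] [-1.7999e+02 -8.0000e-02  1.0826e+02] F [0.4 0.4 0.5] op 0.088 q [-55.  21.   1.  -0. -70. -17.]
shift [ 2.3224  2.6109 -0.2983] turn [-0.     -0.0002  0.0413]
top 225 [0.328 0.257 0.081] [0.383 0.306 0.172] [0.355 0.28  0.151]
scene 336 [0.33  0.256 0.032] [0.386 0.302 0.169] [0.363 0.276 0.117]
jar [nan nan nan]
```

```bash
python3 -m handwheel '[[[0.1,0.12,-0.15],[0,0,0]],[[0.25,0.3,-0.3],[0,0,0.0]],[[0.4,0.45,-0.3],[0,0,0]],[[0.52,0.6,-0.3],[0,0,0]],[[0.65,0.73,-0.3],[0,0,0]]]' 1
python3 -m handwheel '[[[0.13,0.15,0],[0,0,0]],[[0.26,0.3,0],[0,0,0]],[[0.39,0.45,0],[0,0,0]],[[0.52,0.6,0],[0,0,0]],[[0.65,0.73,0],[0,0,0]]]'
python3 -m handwheel '[[[0.13,0.15,0],[0,0,0]],[[0.26,0.3,0],[0,0,0]],[[0.39,0.45,0],[0,0,0]],[[0.52,0.6,0],[0,0,0]],[[0.65,0.73,0],[0,0,0]]]'
python3 calc.py .5618 -.036 .30 93.4
```

```text
clock: 0.52
tool_pos: [0.3073, -0.4758, 0.3009]
orientation: [180.0, 0.0, 108.2]
force: [2.0, -0.4, -0.4]
opening: 0.0593
clock: 0.93
tool_pos: [0.4052, -0.306, 0.3004]
orientation: [180.0, -0.0, 108.3]
force: [0.6, -0.7, -0.1]
opening: 0.0262
clock: 1.35
tool_pos: [0.5031, -0.1366, 0.3004]
orientation: [-180.0, -0.0, 108.3]
force: [0.6, -1.1, -0.5]
opening: 0.0008
now 1.35 [ 0.5031 -0.1366  0.3004] [-1.8000e+02 -1.0000e-02  1.0829e+02] F [ 0.6 -1.1 -0.5] op 0.0008 q [  6.   4. -13.  -0. -73. -78.]
shift [0.3857 0.4366 0.0019] turn [-0.     -0.      0.0414]
```

```bash
python3 -m handwheel '[[[0.13,0.15,0],[0,0,0.02]],[[0.26,0.3,0],[0,0,0.0414]],[[0.386,0.437,0],[0,0,0.0414]],[[0.386,0.437,0.15],[0,0,0.0414]],[[0.386,0.437,0.2],[0,0,0.0414]]]'
python3 calc.py .5618 -.036 .25 93.4
```

```text
clock: 1.77
tool_pos: [0.5606, -0.0359, 0.257]
orientation: [-179.8, -0.0, 93.5]
force: [-1.2, 0.3, -2.0]
opening: 0.0005
now 1.7667 [ 0.5606 -0.0359  0.257 ] [-1.7977e+02 -4.0000e-02  9.3490e+01] F [-1.2  0.3 -2. ] op 0.0005 q [  16.    9.  -12.   -0.  -69. -103.]
shift [-0.0009  0.0063  0.035 ] turn [-0.0006 -0.0001  0.0003]
```

Run:
```python
from plant import *
import cv2
s=snapshot("scene");cv2.imwrite("pics/push0.png",cv2.resize(s["color"][90:290,150:400,::-1],(750,600)))
```

```text
(no output)
```

View pics/push0.png

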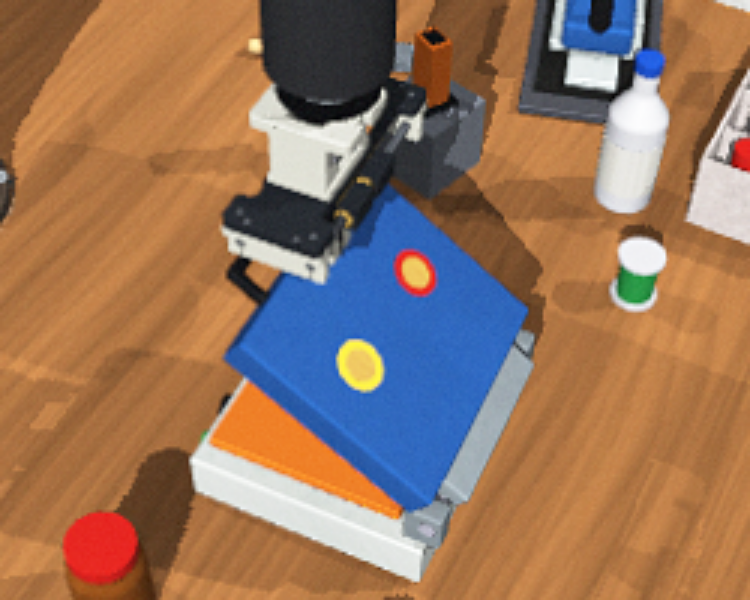

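The gripper is over the middle of the lid's front edge and clear of the handle, with the red pad at (415,272) and the yellow one at (360,365) in the crop. Now I press down slowly along the arc.

```bash
python3 -m handwheel '[[[0,0,0.02],[0,0,0]],[[0,0,0.04],[0,0,0]],[[0,-0.005,0.06],[0,0,0]],[[0,-0.01,0.08],[0,0,0]],[[0,-0.02,0.1],[0,0,0]]]'
python3 -m handwheel '[[[0,-0.015,0.015],[0,0,0]],[[0,-0.025,0.03],[0,0,0]],[[0,-0.035,0.045],[0,0,0]],[[0,-0.045,0.06],[0,0,0]],[[0,-0.055,0.075],[0,0,0]]]'
python3 calc.py .5266 -.038 .1925 93.4
```

```text
clock: 2.23
tool_pos: [0.5576, -0.0389, 0.2415]
orientation: [179.9, 0.0, 93.3]
force: [-0.6, 0.3, 5.0]
opening: 0.0004
clock: 2.65
tool_pos: [0.5459, -0.039, 0.2254]
orientation: [180.0, 0.0, 93.4]
force: [-0.1, -0.6, 4.0]
opening: 0.0
now 2.65 [ 0.5459 -0.039   0.2254] [180.     0.    93.36] F [-0.1 -0.6  4. ] op 0.0 q [  16.    9.  -17.    0.  -64. -103.]
shift [ 0.0105 -0.0961  0.1644] turn [ 0.      0.     -0.0001]
```

```bash
python3 -m handwheel '[[[0,-0.012,0.016],[0,0,0]],[[0,-0.023,0.032],[0,0,0]],[[0,-0.034,0.05],[0,0,0]],[[0,-0.045,0.067],[0,0,0]],[[0,-0.055,0.085],[0,0,0]]]'
python3 -m handwheel '[[[0,-0.01,0.016],[0,0,0]],[[0,-0.02,0.032],[0,0,0]],[[0,-0.03,0.05],[0,0,0]],[[0,-0.04,0.067],[0,0,0]],[[0,-0.048,0.085],[0,0,0]]]'
python3 -m handwheel '[[[0,-0.008,0.016],[0,0,0]],[[0,-0.016,0.032],[0,0,0]],[[0,-0.024,0.05],[0,0,0]],[[0,-0.03,0.067],[0,0,0]],[[0,-0.036,0.085],[0,0,0]]]'
python3 calc.py .5116 -.0395 .1517 93.4
```

```text
clock: 3.07
tool_pos: [0.5348, -0.0395, 0.2081]
orientation: [-180.0, -0.0, 93.4]
force: [-1.2, -0.7, 3.6]
opening: 0.0004
clock: 3.48
tool_pos: [0.5254, -0.0401, 0.1911]
orientation: [-180.0, -0.0, 93.4]
force: [-1.2, -0.3, 4.1]
opening: 0.0005
clock: 3.9
tool_pos: [0.5181, -0.0406, 0.1741]
orientation: [-180.0, -0.0, 93.4]
force: [-2.0, -0.3, 3.0]
opening: 0.0002
now 3.9 [ 0.5181 -0.0406  0.1741] [-179.98   -0.     93.36] F [-2.  -0.3  3. ] op 0.0002 q [  17.    9.  -24.   -0.  -57. -104.]
shift [ 0.0072 -0.0321  0.1119] turn [-0.0001 -0.     -0.0001]
```

```bash
python3 -m handwheel '[[[0,-0.006,0.013],[0,0,0]],[[0,-0.012,0.026],[0,0,0]],[[0,-0.016,0.039],[0,0,0]],[[0,-0.02,0.052],[0,0,0]],[[0,-0.025,0.065],[0,0,0]]]'
python3 -m handwheel '[[[0,-0.004,0.01],[0,0,0]],[[0,-0.007,0.02],[0,0,0]],[[0,-0.01,0.03],[0,0,0]],[[0,-0.012,0.04],[0,0,0]],[[0,-0.014,0.05],[0,0,0]]]'
python3 -m handwheel '[[[0,0,0.006],[0,0,0]],[[0,0,0.012],[0,0,0]],[[0,0,0.018],[0,0,0]],[[0,0,0.024],[0,0,0]],[[0,0,0.03],[0,0,0]]]'
python3 calc.py .508 -.0395 .134 93.4
```

```text
clock: 4.32
tool_pos: [0.5135, -0.0408, 0.1613]
orientation: [180.0, 0.0, 93.4]
force: [0.3, -1.2, 3.3]
opening: 0.0005
clock: 4.73
tool_pos: [0.5106, -0.041, 0.1513]
orientation: [-180.0, -0.0, 93.4]
force: [-1.7, -0.4, 2.7]
opening: 0.0002
clock: 5.15
tool_pos: [0.5105, -0.041, 0.1453]
orientation: [-180.0, -0.0, 93.4]
force: [-2.2, 0.5, 3.1]
opening: 0.0004
now 5.15 [ 0.5105 -0.041   0.1453] [-179.98   -0.     93.36] F [-2.2  0.5  3.1] op 0.0004 q [  17.   10.  -27.   -0.  -53. -104.]
shift [ 0.0083 -0.012   0.0567] turn [-0.0001 -0.     -0.0001]
```

```bash
python3 -m handwheel '[[[0,0,0.006],[0,0,0]],[[0,0,0.012],[0,0,0]],[[0,0,0.018],[0,0,0]],[[0,0,0.024],[0,0,0]],[[0,0,0.03],[0,0,0]]]'
python3 -m handwheel '[[[0,0,0.004],[0,0,0]],[[0,0,0.008],[0,0,0]],[[0,0,0.012],[0,0,0]],[[0,0,0.016],[0,0,0]],[[0,0,0.02],[0,0,0]]]'
python3 -m handwheel '[[[0,0,0.003],[0,0,0]],[[0,0,0.006],[0,0,0]],[[0,0,0.009],[0,0,0]],[[0,0,0.012],[0,0,0]]]'
```

```text
clock: 5.57
tool_pos: [0.5106, -0.041, 0.1394]
orientation: [-180.0, -0.0, 93.4]
force: [-2.2, 0.2, 2.9]
opening: 0.0005
clock: 5.98
tool_pos: [0.5107, -0.041, 0.1354]
orientation: [-180.0, 0.0, 93.4]
force: [-2.3, 0.5, 2.6]
opening: 0.0005
clock: 6.32
tool_pos: [0.5107, -0.041, 0.1341]
orientation: [180.0, 0.0, 93.4]
force: [-8.8, 2.9, 19.7]
opening: 0.0003
```

The force rose to about 20 N with the fingertips at z = 0.120, so the lid is on its stop. Now I lift off and take a picture on the way.

```bash
python3 -m handwheel '[[[0,0,-0.02],[0,0,0]],[[0,0,-0.1],[0,0,0]],[[0,0,-0.3],[0,0,0]],[[0,0,-0.5],[0,0,-0.01]],[[0,0,-0.7],[0,0,-0.03]]]' -1
python3 calc.py .4745 .3335 .27 239
```

```text
clock: 6.73
tool_pos: [0.5106, -0.041, 0.2746]
orientation: [-180.0, 0.0, 104.2]
force: [1.3, 0.4, -0.0]
opening: 0.0283
now 6.7333 [ 0.5106 -0.041   0.2746] [-180.      0.    104.24] F [ 1.3  0.4 -0. ] op 0.0283 q [ 17.   4. -16.   0. -70. -93.]
shift [1.8594 0.2853 0.023 ] turn [-0.      0.     -0.3743]
```

```bash
python3 -m handwheel '[[[0.19,0.03,0],[0,0,-0.019]],[[0.38,0.06,0],[0,0,-0.038]],[[0.57,0.09,0],[0,0,-0.057]],[[0.76,0.12,0],[0,0,-0.076]],[[0.95,0.145,0],[0,0,-0.095]]]'
python3 calc.py .4745 .3335 .27 239
```

```text
clock: 7.15
tool_pos: [0.4924, 0.1523, 0.2734]
orientation: [179.9, 0.0, 138.6]
force: [0.5, 0.3, -0.6]
opening: 0.0615
now 7.15 [0.4924 0.1523 0.2734] [1.7990e+02 2.0000e-02 1.3864e+02] F [ 0.5  0.3 -0.6] op 0.0615 q [ 39.   4. -16.  -0. -70. -80.]
shift [0.6658 0.6209 0.0181] turn [ 2.000e-04  3.000e-04 -2.788e-01]
```

```bash
python3 -m handwheel '[[[0.13,0.12,0],[0,0,-0.019]],[[0.26,0.24,0],[0,0,-0.038]],[[0.4,0.37,0],[0,0,-0.057]],[[0.53,0.5,0],[0,0,-0.076]],[[0.666,0.621,0],[0,0,-0.095]]]'
python3 -m handwheel '[[[0,0,0],[0,0,-0.019]],[[0,0,0],[0,0,-0.038]],[[0,0,0],[0,0,-0.057]],[[0,0,0],[0,0,-0.076]],[[0,0,0],[0,0,-0.095]]]'
python3 -m handwheel '[[[0,0,0],[0,0,-0.019]],[[0,0,0],[0,0,-0.038]],[[0,0,0],[0,0,-0.057]],[[0,0,0],[0,0,-0.076]],[[0,0,0],[0,0,-0.089]]]'
python3 calc.py .4745 .3335 .27 239
python3 - <<'E'
import pickle;from h import *;from plant import *
S={n:snapshot(n) for n in("scene","top")};pickle.dump(S,open("s1.pkl","wb"))
lidb={"top":(225,135,325,235),"scene":(200,140,335,275)};ims=[];R={}
for n in S:
    s=S[n];C=cloud(s);m=mask(s,(105,150,60),(125,255,255),lidb[n]);P=C[m>0];P=P[(P[:,2]>.1)&(P[:,2]<.14)]
    for _ in range(6):
        c=P.mean(0);nn=np.linalg.svd(P-c,full_matrices=False)[2][2];nn*=np.sign(nn[2]);e=(P-c)@nn;P=P[abs(e)<max(.003,2*np.median(abs(e)))]
    print(n,"lid",len(P),c.round(4),"tilt",np.degrees(np.arccos(nn[2])).round(2),"rect",rect(P))
    h=hsv(s);red=cv2.inRange(h,(0,120,100),(9,255,255))|cv2.inRange(h,(170,120,100),(179,255,255));yel=cv2.inRange(h,(21,150,150),(33,255,255))
    x0,y0,x1,y1=lidb[n]
    for nm,mm in(("red",red),("yel",yel)):
        o=np.zeros_like(mm);o[y0:y1,x0:x1]=mm[y0:y1,x0:x1]
        if n=="scene": pass
        k,lab,st,ce=cv2.connectedComponentsWithStats(o,connectivity=8);
        for i in np.argsort(-st[1:,4])[:2]+1:
            pts=np.argwhere(lab==i)[:,::-1].astype(np.float32);Q=plane(s,pts,.12);(cx,cy),rr=cv2.minEnclosingCircle(np.float32(Q[:,:2]*1000));print(" ",nm,st[i],"world mm",round(cx,1),round(cy,1),"r",round(rr,1))
    ims.append(cv2.resize(s["color"][y0-30:y1+10,x0-60:x1,::-1],(390,420)))
cv2.imwrite("pics/lid1.png",np.hstack(ims))
E
```

```text
clock: 7.57
tool_pos: [0.4754, 0.334, 0.2731]
orientation: [179.9, 0.0, 172.9]
force: [0.4, -0.0, -0.0]
opening: 0.0867
clock: 7.98
tool_pos: [0.4757, 0.3323, 0.2728]
orientation: [180.0, 0.0, -152.9]
force: [-1.2, 0.5, 0.2]
opening: 0.0878
clock: 8.4
tool_pos: [0.4758, 0.3321, 0.2729]
orientation: [-180.0, 0.0, -120.9]
force: [0.2, -0.6, 0.8]
opening: 0.0876
now 8.4 [0.4758 0.3321 0.2729] [-1.8000e+02  4.0000e-02 -1.2087e+02] F [ 0.2 -0.6  0.8] op 0.0876 q [ 54.  11.  -9.  -0. -71.   5.]
shift [-0.0028  0.0091  0.0146] turn [-0.      0.0001  0.0004]
scene lid 4058 [ 0.5853 -0.0411  0.1185] tilt 0.29 rect (array([582.5, -38.5]), array([198.9, 226. ]), 3.3)
  red [265 187  15  12  68] world mm 567.7 17.5 r 20.4
  red [279 261   2   1   2] world mm 684.3 -162.4 r 1.2
  yel [246 217  16  12 144] world mm 575.0 -93.0 r 19.7
  yel [268 190   9   6  35] world mm 567.0 18.1 r 11.1
top lid 2734 [ 0.5787 -0.0368  0.1192] tilt 0.02 rect (array([578.5, -36. ]), array([197.4, 221.2]), 3.6)
  red [251 185  14  13  67] world mm 566.0 18.7 r 20.1
  yel [288 183  13  12  67] world mm 572.3 -91.5 r 19.0
```

View pics/lid1.png

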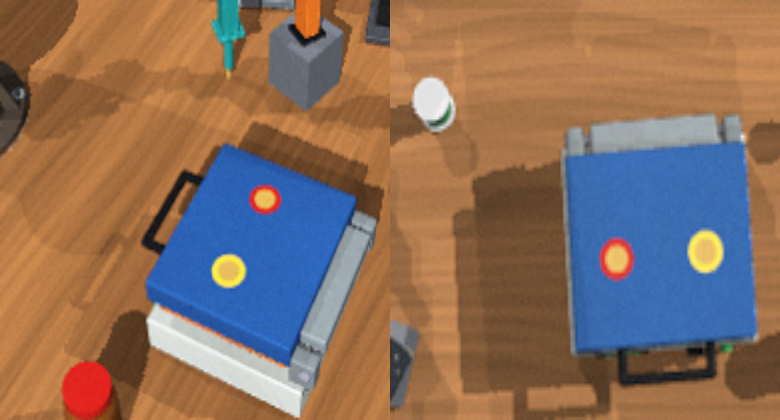

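The lid is shut: tilt is about 0° in both views. The red pad is at (265,200) in the left crop and (616,258) in the right one, which puts it at (0.567, 0.018, 0.120) in the world. Now I go down on the probe and grip it.

```bash
python3 -m handwheel '[[[-0.004,0.007,0.12],[0,0,0]],[[-0.004,0.007,0.25],[0,0,0]],[[-0.004,0.007,0.36],[0,0,0]],[[-0.004,0.007,0.42],[0,0,0]],[[-0.004,0.007,0.46],[0,0,0]]]'
python3 -m handwheel '[[[0,0,0.06],[0,0,0]],[[0,0,0.12],[0,0,0]],[[0,0,0.18],[0,0,0]],[[0,0,0.225],[0,0,0]],[[0,0,0.25],[0,0,0]]]'
python3 - <<'E'
from plant import *
import cv2
s=snapshot("scene");cv2.imwrite("pics/grasp0.png",cv2.resize(s["color"][60:180,220:350,::-1],(650,600)))
E
```

```text
clock: 8.92
tool_pos: [0.4743, 0.3326, 0.1791]
orientation: [180.0, -0.1, -121.4]
force: [-0.3, 0.5, -0.6]
opening: 0.0876
clock: 9.33
tool_pos: [0.4747, 0.333, 0.1302]
orientation: [180.0, -0.0, -121.3]
force: [-0.8, 0.0, -0.3]
opening: 0.0876
```

View pics/grasp0.png

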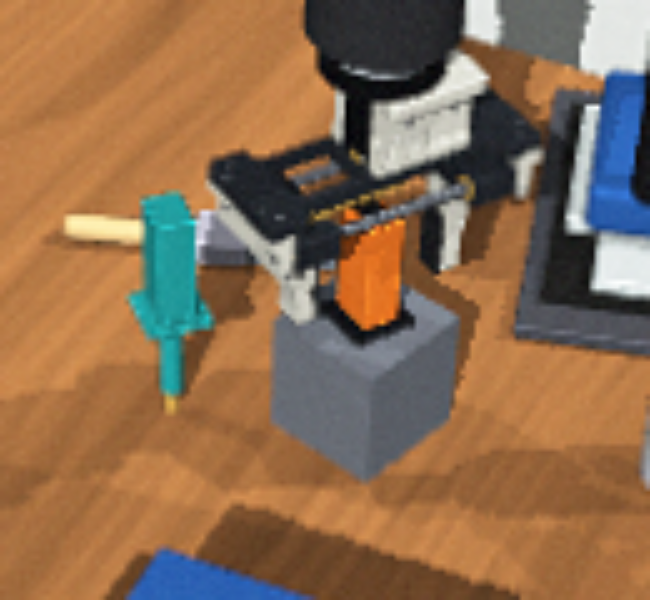

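The fingers are on both sides of the orange handle at (370,280). The turquoise one at (170,260) is clear. I close the gripper.

```bash
python3 -m handwheel '[[[0,0,0],[0,0,0]],[[0,0,0],[0,0,0]],[[0,0,0],[0,0,0]],[[0,0,0],[0,0,0]],[[0,0,0],[0,0,0]]]' 1
python3 -m handwheel '[[[0,0,0],[0,0,0]],[[0,0,0],[0,0,0]],[[0,0,0],[0,0,0]],[[0,0,0],[0,0,0]],[[0,0,0],[0,0,0]]]'
python3 -m handwheel '[[[0,0,0],[0,0,0]],[[0,0,0],[0,0,0]],[[0,0,0],[0,0,0]]]'
python3 calc.py
```

```text
clock: 9.8
tool_pos: [0.4749, 0.3333, 0.1316]
orientation: [-180.0, 0.1, -121.2]
force: [0.2, -0.4, 0.0]
opening: 0.06
clock: 10.22
tool_pos: [0.4748, 0.3332, 0.1312]
orientation: [-180.0, 0.0, -121.2]
force: [0.2, -0.2, 0.0]
opening: 0.0264
clock: 10.47
tool_pos: [0.4748, 0.3332, 0.1311]
orientation: [-180.0, 0.0, -121.2]
force: [0.7, -0.4, 0.4]
opening: 0.0258
now 10.4667 [0.4748 0.3332 0.1311] [-1.8000e+02  1.0000e-02 -1.2123e+02] F [ 0.7 -0.4  0.4] op 0.0258 q [ 54.  17. -20.   0. -53.   4.]
```

```bash
python3 -m handwheel '[[[0,0,-0.03],[0,0,0]],[[0,0,-0.1],[0,0,0]],[[0,0,-0.2],[0,0,0]],[[0,0,-0.32],[0,0,0]],[[0,0,-0.45],[0,0,0]]]'
python3 -m handwheel '[[[0,0,-0.12],[0,0,0]],[[0,0,-0.24],[0,0,0]],[[0,0,-0.33],[0,0,0]],[[0,0,-0.38],[0,0,0]],[[0,0,-0.4],[0,0,0]]]'
python3 calc.py .567 .018 .30 -121.2
```

```text
clock: 10.88
tool_pos: [0.4742, 0.3325, 0.2216]
orientation: [180.0, -0.1, -121.2]
force: [0.7, 0.6, -1.4]
opening: 0.0257
clock: 11.3
tool_pos: [0.475, 0.3333, 0.303]
orientation: [-180.0, 0.1, -121.2]
force: [0.2, 1.0, -1.3]
opening: 0.0258
now 11.3 [0.475  0.3333 0.303 ] [-1.7998e+02  1.4000e-01 -1.2123e+02] F [ 0.2  1.  -1.3] op 0.0258 q [ 54.  10.  -6.   0. -74.   4.]
shift [ 1.1097 -1.2108  0.0127] turn [-0.0001  0.0004 -0.0001]
```

```bash
python3 -m handwheel '[[[0.05,-0.05,0],[0,0,0]],[[0.12,-0.13,0],[0,0,0]],[[0.2,-0.22,0],[0,0,0]],[[0.29,-0.31,0],[0,0,0]],[[0.38,-0.41,0],[0,0,0]]]'
python3 -m handwheel '[[[0.08,-0.09,0],[0,0,0]],[[0.16,-0.18,0],[0,0,0]],[[0.24,-0.27,0],[0,0,0]],[[0.32,-0.36,0],[0,0,0]],[[0.39,-0.43,0],[0,0,0]]]'
python3 -m handwheel '[[[0.08,-0.09,0],[0,0,0]],[[0.16,-0.18,0],[0,0,0]],[[0.24,-0.26,0],[0,0,0]],[[0.3,-0.33,0],[0,0,0]],[[0.34,-0.371,0],[0,0,0]]]'
python3 -m handwheel '[[[0,0,0],[0,0,0]],[[0,0,0],[0,0,0]],[[0,0,0],[0,0,0]]]'
python3 calc.py .567 .018 .30 -121.2
cat > look.py <<'E'
import sys;from h import *;from plant import *
S={n:snapshot(n) for n in("scene","top")}
s=S["scene"];o=get_obs();T=o["tool_pos"]
K,D,R,t=cam(s)
pr=lambda P:cv2.projectPoints(np.float64([P]),np.array(s["rvec"]),np.array(s["tvec"]),K,D)[0].ravel()
e=pr(T+[0,0,-.122]);p=pr([.567,.018,.12]);g=pr(T)
print("expected tip px",e.round(1),"pad px",p.round(1),"tcp px",g.round(1))
h=hsv(s);m=cv2.inRange(h,(3,170,90),(18,255,255));b=np.zeros_like(m);x,y=g.astype(int);b[y-25:y+40,x-30:x+30]=m[y-25:y+40,x-30:x+30]
C=cloud(s);P=C[b>0];P=P[(abs(P-T)<.06).all(1)];print("orange n",len(P),"z",P[:,2].min().round(4),P[:,2].max().round(4),rect(P))
x,y=((e+p)/2).astype(int);c=s["color"][y-55:y+30,x-45:x+45,::-1];cv2.imwrite(sys.argv[1],cv2.resize(c,None,fx=7,fy=7,interpolation=cv2.INTER_CUBIC));print("crop origin",x-45,y-55,"x7")
E
python3 look.py pics/probe1.png
```

```text
clock: 11.72
tool_pos: [0.5048, 0.2239, 0.2994]
orientation: [179.9, -0.1, -121.2]
force: [0.8, -0.5, -1.1]
opening: 0.0259
clock: 12.13
tool_pos: [0.5381, 0.1121, 0.2995]
orientation: [179.9, -0.1, -121.3]
force: [-0.0, -0.6, -1.0]
opening: 0.0262
clock: 12.55
tool_pos: [0.5662, 0.0155, 0.2994]
orientation: [179.9, -0.1, -121.3]
force: [-0.6, 1.3, -1.6]
opening: 0.0258
clock: 12.8
tool_pos: [0.5663, 0.0179, 0.3005]
orientation: [180.0, -0.0, -121.2]
force: [-0.0, 0.3, -1.3]
opening: 0.0259
now 12.8 [0.5663 0.0179 0.3005] [ 1.7995e+02 -3.0000e-02 -1.2124e+02] F [-0.   0.3 -1.3] op 0.0259 q [ 22.   8.  -8.  -0. -74.  37.]
shift [-0.0021 -0.0026  0.0024] turn [ 0.0001 -0.0001 -0.0001]
expected tip px [272.1 177. ] pad px [271.9 192.3] tcp px [272.7 141.7]
orange n 257 z 0.2624 0.3591 (array([583. ,   1.1]), array([34.3, 51.5]), 41.0)
crop origin 226 129 x7
```

View pics/probe1.png

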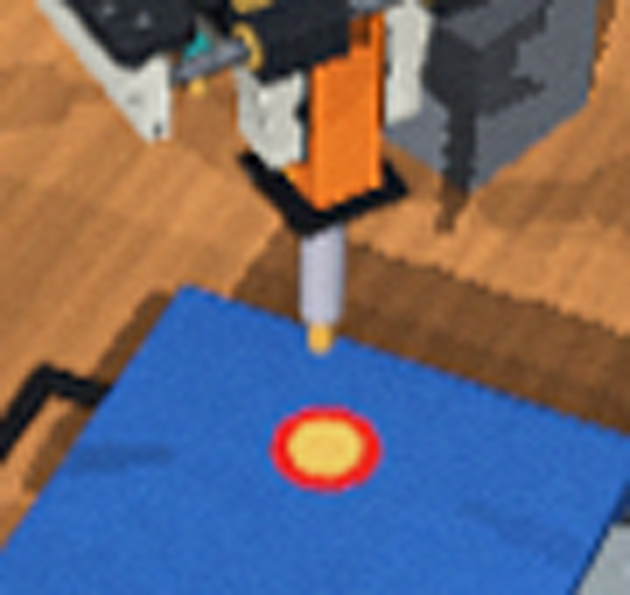

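The probe hangs straight. Its tip is at crop (320,350) and the red-ringed pad's centre at (326,449), about 1 px to the right, so I correct by about 2 mm. I descend to just above the pad and average the force there as a baseline.

```bash
cat > favg.py <<'E'
import numpy as np;from plant import *
F=[];Z=[]
for i in range(12):
    snapshot("top");o=get_obs();F.append(o["force"]);Z.append(o["tool_pos"])
F=np.array(F);print(o["clock"],"F",F.mean(0).round(2),"sd of mean z",(F[:,2].std()/12**.5).round(2),"pos",np.mean(Z,0).round(4))
E
python3 -m handwheel '[[[-0.005,-0.002,0.06],[0,0,0]],[[-0.009,-0.0045,0.12],[0,0,0]],[[-0.009,-0.0045,0.18],[0,0,0]],[[-0.009,-0.0045,0.22],[0,0,0]],[[-0.009,-0.0045,0.25],[0,0,0]]]'
python3 -m handwheel '[[[0,0,0],[0,0,0]],[[0,0,0],[0,0,0]],[[0,0,0],[0,0,0]]]'
python3 favg.py
python3 look.py pics/probe2.png
```

```text
clock: 13.32
tool_pos: [0.568, 0.0193, 0.2502]
orientation: [180.0, -0.0, -121.2]
force: [0.2, -0.5, -1.5]
opening: 0.0257
clock: 13.57
tool_pos: [0.5688, 0.0189, 0.2518]
orientation: [-180.0, 0.0, -121.2]
force: [0.5, 0.8, -0.6]
opening: 0.0256
14.1667 F [-0.02  0.17 -1.3 ] sd of mean z 0.12 pos [0.5685 0.0187 0.2514]
expected tip px [272.6 190. ] pad px [271.9 192.3] tcp px [273.2 157. ]
orange n 219 z 0.2115 0.3098 (array([583.3,   2.7]), array([31.2, 55.2]), 36.7)
crop origin 227 136 x7
```

View pics/probe2.png

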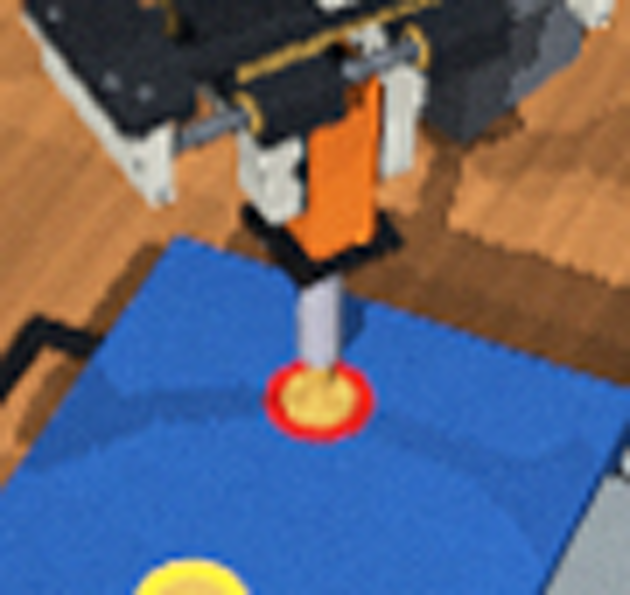

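The shaft and tip are lined up with the pad (shaft at (320,340), pad at (320,400)), and Fz rests at −1.30 N. I go down in small steps and measure the spring force.

```bash
python3 -m handwheel '[[[0,0,0.01],[0,0,0]],[[0,0,0.02],[0,0,0]],[[0,0,0.03],[0,0,0]],[[0,0,0.036],[0,0,0]],[[0,0,0.042],[0,0,0]]]'
python3 favg.py
python3 -m handwheel '[[[0,0,0.004],[0,0,0]],[[0,0,0.008],[0,0,0]],[[0,0,0.012],[0,0,0]],[[0,0,0.016],[0,0,0]],[[0,0,0.02],[0,0,0]]]'
python3 favg.py
```

```text
clock: 14.68
tool_pos: [0.5683, 0.0187, 0.2424]
orientation: [180.0, -0.0, -121.2]
force: [-0.2, 0.3, -0.2]
opening: 0.0256
15.2833 F [-0.21  0.13 -0.55] sd of mean z 0.15 pos [0.5684 0.0187 0.2427]
clock: 15.7
tool_pos: [0.5685, 0.0187, 0.2387]
orientation: [-180.0, 0.0, -121.2]
force: [0.2, 0.4, 0.8]
opening: 0.0258
16.3 F [ 0.29 -0.05  0.48] sd of mean z 0.15 pos [0.5685 0.0188 0.2388]
```

```bash
python3 -m handwheel '[[[0,0,0.0025],[0,0,0]],[[0,0,0.0055],[0,0,0]],[[0,0,0.0055],[0,0,0]]]'
python3 favg.py; python3 favg.py; python3 look.py pics/final.png
python3 - <<'E'
import pickle;from h import *;from plant import *
A=pickle.load(open("s0.pkl","rb"))["top"];B=snapshot("top")
D=cv2.absdiff(A["color"],B["color"]).max(2);print({k:int(np.median(D[y-4:y+5,x-4:x+5])) for k,(x,y) in dict(mug=(388,161),jar=(357,217),blue=(345,145),green=(183,140),spotter=(138,155),brush=(125,280)).items()})
E
```

```text
clock: 16.55
tool_pos: [0.5685, 0.0188, 0.2375]
orientation: [-180.0, 0.0, -121.2]
force: [0.3, -0.0, 1.3]
opening: 0.0257
17.15 F [0.67 0.13 0.74] sd of mean z 0.19 pos [0.5685 0.0187 0.2376]
17.75 F [ 0.84 -0.05  0.54] sd of mean z 0.14 pos [0.5685 0.0187 0.2376]
expected tip px [272.5 193.4] pad px [271.9 192.3] tcp px [273.2 160.9]
orange n 214 z 0.1965 0.2944 (array([577.5,   8.2]), array([46.1, 60.3]), 52.1)
crop origin 227 137 x7
{'mug': 6, 'jar': 8, 'blue': 7, 'green': 7, 'spotter': 10, 'brush': 11}
```

View pics/final.png

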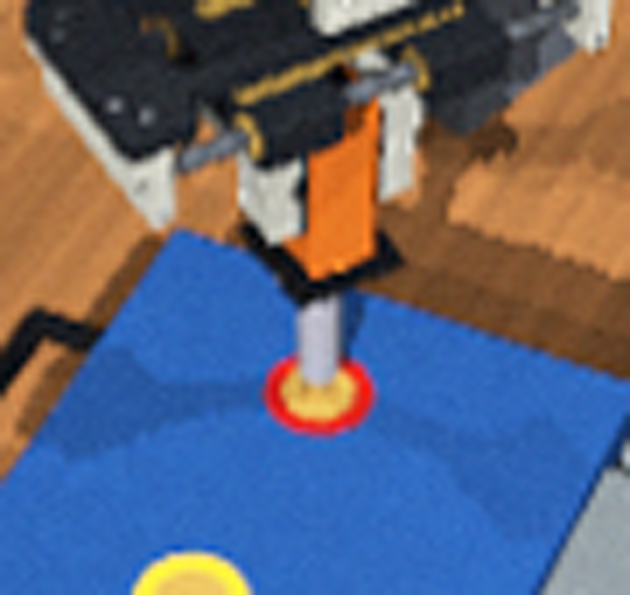

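```bash
python3 -c "
from plant import *
print(close_job())"
```

```text
the job is handed in; nothing more can be done
None
```

The lid is shut, and the gripper is holding the orange probe upright with its tip pressed about half way in on the red-ring pad. I handed the job in at about 18 s of the 64 s allowed; it reports no verdict.

- **Lid:** I lowered it along its arc, slowing to a few mm/s at the end. The force was 3–5 N on the way down and about 20 N at the stop. Afterwards both cameras measured its tilt at 0.3° or less.
- **Probe:** I gripped it across the 26 mm width, with the opening reading 25.8 mm, and lifted it straight up out of the holder.
- **Pressing:** The resting force was −1.30 N and the two final averages were +0.74 and +0.54 N. That is about 1.9 N on the spring, or roughly 6.5 mm pushed in. The measured height gives 6.5–7.5 mm. Judging by the height when I gripped it, the push would be only 5.5–7 mm, so the estimates disagree by about 1–2 mm.
- **Position:** The last picture shows the tip inside the brass pad. Pad estimates from the two cameras differed by about 2 mm.
- **Other things on the table:** Top-view spots on the listed jar, spools, bottle, mug and brush show no visible change since the start. I did not check the turquoise look-alike again at the end; it was still standing when I gripped the probe.

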